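# Tag a packed food tray with the green spring clip

### The arm

A 6-joint arm with a two-finger parallel gripper is mounted at the origin on the work surface. World frame = base frame: x ahead of the robot, y to its left, z up, the work surface at z = 0. Lengths are in m, angles in rad, forces in N, time in s.
With the tool pointing down it reaches from about 0.35 to 1 m from the base axis. Payload 7.1 kg.
Tool frame: the origin (TCP) lies midway between the tips of the shut fingers; the grasp point (between the pads) lies 19 mm behind it (r.pinch_z is the distance from the TCP to the grasp point, in m); z points along the fingers, y is the direction in which the jaws open and shut (so a half turn about z gives the same grasp; the last joint's range is limited). The gripper opens to 85 mm and grips with 20 to 120 N. Pads are 22 mm wide; open, the fingers measure 114 mm over their backs; the gripper's body (76 mm by 85 mm) begins 54 mm behind the grasp point. The pads swing forward as they close: fully open they stand 13 mm farther back than shut.
Start: joints at [1.18, 0.423, 1.63, -0, 1.089, -0.019], TCP at [0.227, 0.582, 0.231] pointing down, gripper open.
Joint ranges: [-3, 3], [-0.9, 2.11], [0.09, 2.58], [-1.31, 4.45], [0.11, 2.69], [-2.54, 2.54]. Speed limits (rad/s): [2.39, 2.39, 3.01, 3.14, 3.14, 3.14].

### API

Orientations are given as [roll, pitch, yaw] about the fixed x, y, z axes, in that order (R = Rz(yaw) Ry(pitch) Rx(roll)).
In Python, from cell import r, vision gives the robot as it stands. The module is installed in compiled form; this text tells all that it offers.
- The arm moves only by the tool play_rows, never from a script. Its argument "plan" is a list of rows, each a list of 6 numbers: the shift along the world's x, y, z in cm, then the turn, a rotation vector about the world's x, y, z in rad. In form: [[x, y, z, rx, ry, rz], ...]. A call has 1 to 8 rows; each row shifts and turns the commanded pose from where the row before left it; what a row does not reach is not made up. A row lasts 1/10 s, in which the tool goes at most 50 mm and 8.59 degrees, less where a joint would pass 70% of its speed; a pose out of reach is approached as far as the arm can. A call with a gripper value outside its range is refused whole. "jaw" is the closure, from 0 (fully open) to 1 (shut), set as the call begins (left out, the last holds). The fingers move at their own pace and stop on an object; the grip force is fixed at half the most. Time passes only in rows, so rows that do not move let the fingers close. It gives the time, the measured TCP pose, the force and the opening at its end, in the units of the state.
- r.get_state(): the state, without advancing time (a new reading comes with each control period).
- vision.camera(name): name is "scene" or "side" or "wrist"; returns a dict with "img" (400x640x3 uint8, red, green, blue), "depth" (400x640 float32, m along the optical axis (not along the pixel's ray), 0 where there is no reading), "intrinsics" (3x3 intrinsics, pixels), "rvec" (rotation vector, rad) and "tvec" (3), from world to camera coordinates, as OpenCV has them. Camera axes: x right, y down, z forward; pixel columns grow to the right and rows downward; lengths in m; the calibration is good to about 2 mm. A picture is of the moment at which its call begins.
- r.finish_job(): hands the job in, once; it reports no verdict.
Trained networks look in a picture, given as the dict that the camera call returned (one of the last four; its "shot" number tells which), for a name from the list of things; names that differ only in an ending like _2 or _b are one class to them, and where a whole thing is asked for, a point or a joint stands for the part that bears it (a point fixed in the world has none). Each returns a list of dicts, best first, with "p" (0 to 1); they miss things now and then, are a little off and sometimes report something else, mostly with a low value. They report only what shows in the picture. A call takes as long as a camera call. They do not tell look-alikes from the thing itself.
- vision.boxes_of(picture, name): "point" ([x, y, z] in m, in the coordinates of the camera as it stood for that picture, good to about 4 mm: the middle of the surface that is visible of it).
- vision.place_of(picture, name): "point" ([x, y, z] in m, in the coordinates of the camera as it stood for that picture, good to about 4 mm: a listed point, or the origin of a listed thing).
The state is a dict: "time": time; "joint_pos": joint angles; "dq": joint speeds; "tau": joint torques, N m; "ee_pos": TCP position; "ee_rot": TCP orientation; "contact_force": force on the tool from outside, world axes, zero at the start; "ft_torque": the same for the moment, N m; "opening": opening from 0.0 (shut) to 1.0 (fully open).
Only numpy, scipy, OpenCV 4.12 (cv2) and the standard library are available. Lean on these libraries where they do the work, as an engineer would, in place of code of your own. Each camera call takes 0.05 s, during which the arm holds its last target.

### The job

The packed tray has been checked: take the green spring clip off the clip rail and clip it onto the tray's near sloping wall, on the orange patch, pushed well down so that its jaws grip the wall squarely. Leave the clip holding by itself, do not shift the tray, and leave the red and yellow clips and the other things where they are.

Things in the scene. Friction and masses are not known exactly. Their poses are not given: they have to be found in the camera images.
- clip_green: green plastic spring clamp like a big clothes peg, 78 mm long, 26 mm wide along its hinge, 47 g, parked upright on the rail, 12 mm from its origin (middle of the hinge axis) down to the strip's edge: a good depth on the tray too. Axes as parked: z up to the handle ends, y along hinge and rail, x across the jaws. They belong to its -x half; the other half swings. The same either way round
- green_grip (a point): where to squeeze the green clip, 32 mm above its origin, between the two handles, which end 42 mm above the origin. Over their outer faces the handles measure about 50 mm at the top at rest and 31 mm, parallel, fully squeezed (about 9 N; squeeze with 15 to 30 N). The point belongs to the -x half
- green_pads (a point): between the green clip's flat jaw pads, 28 mm below its origin. The pads are 16 mm tall (20 to 36 mm below the origin, which is the tip), 26 mm wide, each jaw 6 mm thick. Fully squeezed, they gape about 22 mm at the tips and 14 mm at their tops. The hinge barrel, radius 5 mm, is the deepest stop for an edge. The point belongs to the -x half
- green_jaw (a joint): hinge of the green clip: 0 clamped on a 5 mm wall (strip or tray), -0.06 shut on nothing, 0.48 rad fully squeezed, when each half has turned 0.24 rad from the middle plane; a spring closes it
- clip_red: spring clamp of red plastic, the same shape and parking as the green one
- clip_yellow: spring clamp of yellow plastic, the same shape and parking as the green one
- rail: clip rail: upright aluminium strip 5 mm thick, 220 mm long, top edge 100 mm above the table, on a wooden foot 90 x 240 mm, 12 mm high; fixed. Origin under the middle of the foot; y along the strip. Three clips sit on it 65 mm apart, in any order
- tray: packed aluminium tray, 240 (x) x 300 (y) mm at the rim, 65 mm high, 2.4 kg, all four walls 5 mm thick and flared outward 30 degrees from vertical. Tins and a red carton inside stand up to 91 mm above the table and begin about 80 mm inside the near rim. Origin: middle of the underside; -x towards the robot, z up
- rim_mark (a point): middle of the top edge of the tray's near wall (rim facing the robot, 120 mm to -x of the tray's origin, 65 mm above its underside), centre of a orange patch 80 mm wide that wraps over the edge. Axes: y along the edge, z up along the sloping wall (leaning 30 degrees towards the robot), x square to the wall, into the tray and up
- can_blue: food can with blue label, standing, 74 mm diameter, 110 mm high; origin under its middle
- can_red: food can with red label, standing, 74 mm diameter, 110 mm high; origin under its middle
- jar: jar with red cap, 70 mm diameter, 120 mm high; origin under its middle
- tape_roll: roll of brown packing tape lying flat, 96 mm diameter, 45 mm high; origin under its middle
- mug: blue mug, 80 mm diameter, 90 mm high; origin under its middle
Not all that is in view belongs to the job. Of the things shaped like the clip_green, the green one is meant.

How it is judged:
By the outcome, as a careful person would: the job done as asked, in the order asked, and still so for the second after the job is handed in, with the robot touching nothing.
It also fails if it takes over 42 s, if anything falls off the work surface, if the arm or the gripper's body presses on something with over 40 N, if the wrist force passes 120 N, or if a joint passes its speed limit or range.

## Working session

There is one attempt and no reset: what is moved stays moved. The work goes in short steps, Python scripts to look and compute and a tool call to move; the robot and the scene stay as the last step left them, time stands still between calls to the robot, and variables do not carry over. Pictures are saved under pics/ and viewed, and the job is handed in when it is done.

Besides the shell and the picture viewer there is one more tool, called after "Call:" as name([rows], argument=value, ...), one row to a line, values as JSON. play_rows: Moves the arm, as the interface text tells. Its arguments: {"type":"object","properties":{"plan":{"type":"array"},"jaw":{"type":"number"}},"required":["plan"]}

```bash
mkdir -p pics; cat > h.py <<'E'
import numpy as np, cv2
from cell import r, vision
from scipy.spatial.transform import Rotation as R
def w(c,p):
    M=cv2.Rodrigues(np.array(c["rvec"],float))[0]; return M.T@(np.array(p)-np.array(c["tvec"]).ravel())
def pr(c,P):
    return cv2.projectPoints(np.array(P,float).reshape(-1,1,3),np.array(c["rvec"],float),np.array(c["tvec"],float),np.array(c["intrinsics"],float),None)[0].reshape(-1,2)
def cloud(c):
    K=c["intrinsics"];d=c["depth"];v,u=np.mgrid[:400,:640]
    P=np.stack([(u-K[0][2])*d/K[0][0],(v-K[1][2])*d/K[1][1],d],-1)
    M=cv2.Rodrigues(np.array(c["rvec"],float))[0]
    return (P-np.array(c["tvec"]).ravel())@M
def save(c,n): cv2.imwrite("pics/"+n+".png",c["img"][:,:,::-1])
E
python3 - <<'E'
from h import *
np.set_printoptions(precision=4,suppress=True)
print(r.get_state())
for n in ["scene","side","wrist"]:
    c=vision.camera(n); save(c,n+"0")
    print(n, w(c,[0,0,0]))
    for t in ["clip_green","green_grip","green_pads","rim_mark","tray","rail","clip_red","clip_yellow"]:
        try:
            for d in vision.place_of(c,t)[:3]:
                P=w(c,d["point"]); print(t,round(d["p"],2),P,pr(c,P).round())
        except Exception as e: print(t,e)
E
```

```text
{'time': 0.0, 'joint_pos': array([ 1.18  ,  0.4239,  1.6307, -0.    ,  1.0886, -0.019 ]), 'dq': array([-0.0023,  0.0008,  0.0014,  0.0009, -0.001 , -0.0011]), 'tau': array([ -0.0005, -55.7405, -28.1729,   0.    ,   0.0076,   0.    ]), 'ee_pos': array([0.2268, 0.5818, 0.2305]), 'ee_rot': array([-3.14  , -0.    ,  2.7698]), 'contact_force': array([-0.3233, -0.1602, -0.5396]), 'ft_torque': array([ 0.014 , -0.0181, -0.0219]), 'opening': 1.003633014913897}
scene [ 0.9848 -0.51    0.9453]
clip_green 0.79 [ 0.3798 -0.3203  0.034 ] [[192. 278.]]
clip_green 0.55 [ 0.5158 -0.2435  0.1133] [[242. 270.]]
clip_green 0.53 [ 0.4498 -0.1043  0.0343] [[264. 240.]]
green_grip 0.65 [ 0.5071 -0.3071  0.1117] [[221. 286.]]
green_grip 0.63 [ 0.5541 -0.1109  0.0685] [[288. 253.]]
green_grip 0.59 [ 0.381  -0.3275  0.0646] [[187. 274.]]
green_pads 0.65 [ 0.448  -0.1041  0.006 ] [[265. 245.]]
green_pads 0.65 [ 0.5456 -0.1104  0.0025] [[287. 264.]]
green_pads 0.57 [ 0.3766 -0.3202  0.0061] [[194. 282.]]
rim_mark 0.77 [0.62   0.1574 0.0616] [[360. 209.]]
tray 0.95 [ 0.737   0.1738 -0.0022] [[392. 236.]]
rail 0.
[... 535 characters left out ...]
.1124  0.0666] [[310. 275.]]
green_grip 0.76 [ 0.5486 -0.1133  0.0682] [[354. 267.]]
green_grip 0.64 [ 0.5167 -0.2428  0.1434] [[359. 289.]]
green_pads 0.78 [ 0.5165 -0.2408  0.0839] [[357. 308.]]
green_pads 0.66 [ 0.4472 -0.1065  0.0093] [[310. 290.]]
green_pads 0.58 [ 0.3809 -0.3193  0.0069] [[300. 378.]]
rim_mark 0.71 [0.6232 0.1585 0.0639] [[351. 196.]]
tray 0.83 [0.7361 0.172  0.0013] [[385. 205.]]
rail 0.84 [ 0.5077 -0.3055  0.0026] [[360. 360.]]
clip_red 0.58 [ 0.377   0.3228 -0.0036] [[258. 193.]]
clip_yellow 0.96 [ 0.4907 -0.3709  0.1105] [[365. 358.]]
clip_yellow 0.54 [0.5941 0.5235 0.0014] [[313. 151.]]
wrist [0.1481 0.6127 0.3754]
rail 0.37 [ 0.3329  0.4552 -0.0006] [[254. 280.]]
```

```bash
python3 - <<'E'
import cv2
a=cv2.imread("pics/scene0.png")[180:380,120:440]; cv2.imwrite("pics/sc_crop.png",cv2.resize(a,(800,500),interpolation=cv2.INTER_CUBIC))
a=cv2.imread("pics/side0.png")[150:400,240:460]; cv2.imwrite("pics/si_crop.png",cv2.resize(a,(528,600),interpolation=cv2.INTER_CUBIC))
E
```

```text
(no output)
```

View pics/scene0.png

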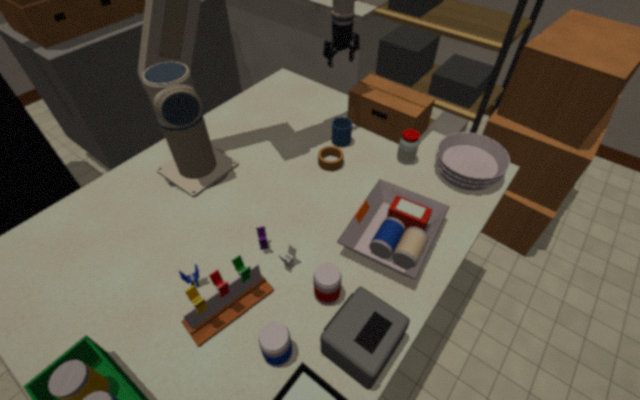

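View pics/sc_crop.png

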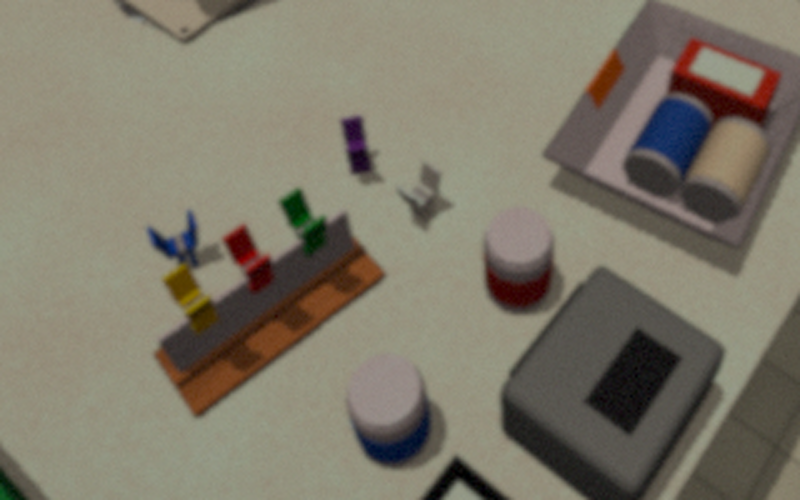

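View pics/si_crop.png

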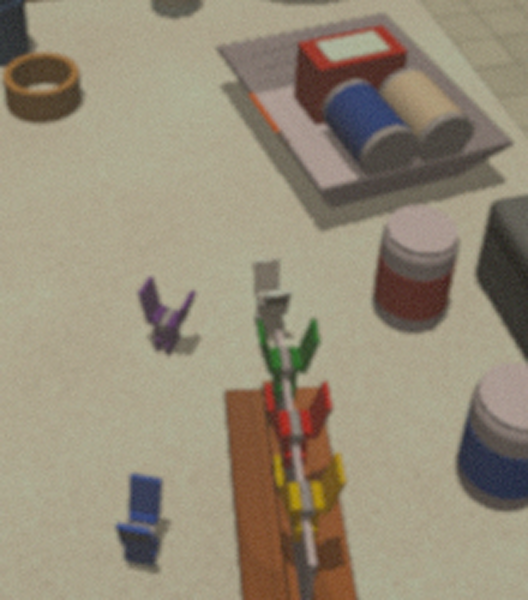

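The green candidates are the rail clip at scene (242,268), and the stand-alone blue (190,275), purple (263,238) and white (289,256) clips on the table. The green one on the rail, at the far end next to red, is the one meant. Next I measure the rail, clip and rim directions from depth.

```bash
python3 - <<'E'
from h import *
np.set_printoptions(precision=4,suppress=True)
for n in ["scene","side"]:
    c=vision.camera(n); P=cloud(c); hsv=cv2.cvtColor(c["img"],cv2.COLOR_RGB2HSV); ok=c["depth"]>0
    print(n)
    g=ok&(hsv[...,0]>45)&(hsv[...,0]<75)&(hsv[...,1]>120)&(abs(P[...,0]-.517)<.06)&(abs(P[...,1]+.243)<.06)
    q=P[g]; print("green n",g.sum(),q.mean(0),q.min(0),q.max(0))
    # per colour clip centres along rail
    # rail top: z .094-.104
    m=ok&(abs(P[...,2]-.098)<.006)&(abs(P[...,0]-.507)<.06)&(abs(P[...,1]+.306)<.14)&(hsv[...,1]<70)
    q=P[m]; 
    if len(q)>5:
        l=cv2.fitLine(q[:,:2].astype(np.float32),cv2.DIST_HUBER,0,.01,.01).ravel(); l=l if l[1]>0 else np.r_[-l[:2],l[2:]]; print("rail",len(q),l,"yaw",np.arctan2(-l[0],l[1]),"x at y=-.243",l[2]+(-.243-l[3])*l[0]/l[1])
    m=ok&(hsv[...,0]<16)&(hsv[...,1]>130)&(abs(P[...,0]-.62)<.05)&(abs(P[...,1]-.158)<.07)&(P[...,2]>.02)
    q=P[m]; print("orange",len(q),q.mean(0),q.min(0),q.max(0))
    # tray rim pts
    m=ok&(P[...,2]>.056)&(P[...,2]<.072)&(abs(P[...,0]-.74)<.2)&(abs(P[...,1]-.17)<.2)&(hsv[...,1]<90)
    q=P[m].astype(np.float32); print("rim",len(q),cv2.minAreaRect(q[:,:2]))
    near=q[(q[:,0]<.66)&(abs(q[:,1]-.16)<.13)&(abs(q[:,2]-.065)<.006)]
    if len(near)>5:
        l=cv2.fitLine(near[:,:2],cv2.DIST_HUBER,0,.01,.01).ravel();print("near",len(near),l,"yaw",np.arctan(-l[0]/l[1]),"x@.158",l[2]+(.158-l[3])*l[0]/l[1])
    for t in ["green_grip","green_pads","rim_mark","clip_green","tray"]:
        for d in vision.place_of(c,t):
            X=w(c,d["point"])
            if t in("rim_mark","tray") or np.hypot(X[0]-.517,X[1]+.243)<.03: print(t,round(d["p"],2),X)
E
```

```text
scene
green n 168 [ 0.5176 -0.2442  0.1243] [ 0.4954 -0.2585  0.0815] [ 0.5443 -0.2313  0.1503]
rail 188 [ 0.1906  0.9817  0.4994 -0.3515] yaw -0.191799 x at y=-.243 0.5204517
orange 154 [0.6276 0.1577 0.0556] [0.6128 0.1199 0.0378] [0.6404 0.1982 0.0679]Traceback (most recent call last):
  File "<stdin>", line 18, in <module>
cv2.error: OpenCV(4.12.0) /io/opencv/modules/imgproc/src/convhull.cpp:143: error: (-215:Assertion failed) total >= 0 && (depth == CV_32F || depth == CV_32S) in function 'convexHull'
```

```bash
python3 - <<'E'
from h import *
np.set_printoptions(precision=4,suppress=True)
for n in ["scene","side"]:
    c=vision.camera(n); P=cloud(c); hsv=cv2.cvtColor(c["img"],cv2.COLOR_RGB2HSV); ok=c["depth"]>0
    print(n)
    g=ok&(hsv[...,0]>45)&(hsv[...,0]<75)&(hsv[...,1]>120)&(abs(P[...,0]-.517)<.06)&(abs(P[...,1]+.243)<.06)
    q=P[g]; print("green n",g.sum(),q.mean(0),q.min(0),q.max(0))
    m=ok&(abs(P[...,2]-.098)<.006)&(abs(P[...,0]-.507)<.06)&(abs(P[...,1]+.306)<.14)&(hsv[...,1]<70)
    q=P[m]
    if len(q)>5:
        l=cv2.fitLine(q[:,:2].astype(np.float32),cv2.DIST_HUBER,0,.01,.01).ravel(); print("rail",len(q),l,"yaw",np.arctan(-l[0]/l[1]),"x at y=-.243",l[2]+(-.243-l[3])*l[0]/l[1])
    m=ok&(hsv[...,0]<16)&(hsv[...,1]>130)&(abs(P[...,0]-.62)<.05)&(abs(P[...,1]-.158)<.07)&(P[...,2]>.02)
    q=P[m]; print("orange",len(q),q.mean(0) if len(q) else 0)
    if len(q)>10:
        T=q[q[:,2]>.06]; print("top orange",len(T),T.mean(0),T.min(0),T.max(0))
    # plane fits of the inner near wall
    m=ok&(P[...,2]>.012)&(P[...,2]<.062)&(P[...,0]<.655)&(P[...,0]>.58)&(abs(P[...,1]-.16)<.1)
    q=P[m]; print("wallpts",len(q))
    if len(q)>30:
        for _ in range(4):
            A=np.c_[q[:,1:],np.ones(len(q))]; s=np.linalg.lstsq(A,q[:,0],rcond=None)[0]; e=q[:,0]-A@s; q=q[abs(e)<max(.003,2*np.median(abs(e)))]
        print("x=a y+b z+c",s,len(q),"yaw",np.arctan(-s[0]),"x at y=.158,z=.065",s@[.158,.065,1], "slope",np.degrees(np.arctan(s[1])))
    for t in ["green_grip","green_pads","rim_mark","clip_green","tray"]:
        for d in vision.place_of(c,t):
            X=w(c,d["point"])
            if t in("rim_mark","tray") or np.hypot(X[0]-.517,X[1]+.243)<.03: print(t,round(d["p"],2),X)
E
```

```text
scene
green n 168 [ 0.5173 -0.2439  0.1238] [ 0.4954 -0.259   0.0796] [ 0.5435 -0.2307  0.1511]
rail 179 [ 0.1822  0.9833  0.5112 -0.2871] yaw -0.18318231 x at y=-.243 0.51939946
orange 157 [0.6278 0.1576 0.0555]
top orange 55 [0.6221 0.1569 0.0647] [0.6133 0.1179 0.0606] [0.6334 0.1974 0.0693]
wallpts 617
x=a y+b z+c [-0.1292 -0.5754  0.68  ] 574 yaw 0.12845579427978784 x at y=.158,z=.065 0.6221570976194896 slope -29.914944839819693
green_grip 0.58 [ 0.5161 -0.2421  0.1381]
green_pads 0.67 [ 0.5186 -0.2437  0.0813]
rim_mark 0.73 [0.6202 0.1572 0.0639]
clip_green 0.7 [ 0.5155 -0.2436  0.11  ]
tray 0.66 [ 0.7385  0.1723 -0.0027]
side
green n 81 [ 0.5174 -0.2466  0.125 ] [ 0.494  -0.2579  0.0906] [ 0.5389 -0.2293  0.1512]
rail 197 [ 0.1856  0.9826  0.506  -0.3041] yaw -0.18668708 x at y=-.243 0.5174901
orange 33 [0.6185 0.1572 0.063 ]
top orange 31 [0.618  0.1568 0.0642] [0.6125 0.1206 0.0612] [0.6245 0.1953 0.0684]
wallpts 14
green_grip 0.71 [ 0.5184 -0.2449  0.1446]
green_pads 0.77 [ 0.521  -0.2405  0.0863]
rim_mark 0.97 [0.6263 0.1549 0.0644]
rim_mark 0.73 [0.7385 0.1714 0.0024]
rim_mark 0.36 [ 0.52   -0.2429  0.1094]
clip_green 0.59 [ 0.519  -0.248   0.1106]
tray 0.87 [0.7336 0.1751 0.002 ]
tray 0.49 [ 0.5176 -0.2455  0.1118]
tray 0.42 [ 0.5902  0.5226 -0.0007]
```

Call:
play_rows([
  [1.6,-4.5,0.2,0,0,-0.077],
  [1.6,-4.5,0.2,0,0,-0.077],
  [1.6,-4.5,0.2,0,0,-0.077],
  [1.6,-4.5,0.2,0,0,-0.077],
  [1.6,-4.5,0.2,0,0,-0.077],
  [1.6,-4.5,0,0,0,-0.077],
  [1.6,-4.5,0,0,0,-0.077],
  [1.6,-4.5,0,0,0,-0.077],
], jaw=0)

```text
time: 2.8
ee_pos: [0.3554, 0.2206, 0.2416]
ee_rot: [3.141, 0.0, 2.151]
contact_force: [0.4, -0.3, 0.6]
opening: 0.999
```

Call:
play_rows([
  [1.6,-4.5,0,0,0,-0.077],
  [1.6,-4.5,0,0,0,-0.077],
  [1.6,-4.5,0,0,0,-0.077],
  [1.6,-4.5,0,0,0,-0.077],
  [1.6,-4.5,0,0,0,-0.077],
  [1.6,-4.5,0,0,0,-0.077],
  [1.6,-4.5,0,0,0,-0.077],
  [1.6,-4.5,0,0,0,-0.077],
])

```text
time: 3.6
ee_pos: [0.4834, -0.1399, 0.2416]
ee_rot: [3.141, 0.0, 1.534]
contact_force: [1.1, 1.3, 0.7]
opening: 0.998
```

Call:
play_rows([
  [1.6,-4.5,0,0,0,-0.077],
  [1.4,-4.5,0,0,0,-0.077],
  [0,0,0,0,0,0],
  [0,0,0,0,0,0],
])

```text
time: 4.0
ee_pos: [0.5128, -0.2285, 0.2409]
ee_rot: [-3.141, -0.0, 1.382]
contact_force: [0.7, 1.3, 0.2]
opening: 1.003
```

```bash
cat > a.py <<'E'
from h import *
np.set_printoptions(precision=4,suppress=True)
s=r.get_state(); print(s["time"],s["ee_pos"],s["ee_rot"],s["opening"],s["joint_pos"])
for n in ["wrist","scene","side"]:
    c=vision.camera(n); save(c,n+"1"); P=cloud(c); hsv=cv2.cvtColor(c["img"],cv2.COLOR_RGB2HSV); ok=c["depth"]>0
    print(n)
    for nm,(a,b) in {"green":(45,75),"yellow":(20,35)}.items():
        g=ok&(hsv[...,0]>a)&(hsv[...,0]<b)&(hsv[...,1]>120)&(abs(P[...,0]-.507)<.09)&(abs(P[...,1]+.3)<.12)&(P[...,2]>.07)
        q=P[g]
        if len(q): print(nm,len(q),q.mean(0),q.min(0),q.max(0))
    for t in ["green_grip","green_pads","clip_green","clip_red","clip_yellow"]:
        for d in vision.place_of(c,t):
            X=w(c,d["point"])
            if X[2]>.075 and d["p"]>.3: print(t,round(d["p"],2),X)
E
python3 a.py
```

```text
4.0 [ 0.5128 -0.2285  0.2409] [-3.1408 -0.0004  1.3821] 1.0028184568417389 [-0.4405  0.3193  1.7635  0.0002  1.0596 -0.252 ]
wrist
green 2024 [ 0.5179 -0.2398  0.1407] [ 0.4437 -0.2593  0.0832] [ 0.5879 -0.2033  0.3246]
yellow 1738 [ 0.497  -0.3561  0.1356] [ 0.4462 -0.3879  0.0792] [ 0.5851 -0.2031  0.3244]
green_grip 0.58 [ 0.5213 -0.2401  0.1441]
green_pads 0.94 [ 0.516  -0.2461  0.089 ]
clip_green 0.55 [ 0.5184 -0.245   0.1121]
clip_red 0.98 [ 0.5053 -0.3057  0.1161]
scene
green 203 [ 0.522  -0.2445  0.1658] [ 0.4951 -0.263   0.0803] [ 0.5839 -0.2143  0.4111]
yellow 255 [ 0.4953 -0.3616  0.1421] [ 0.469  -0.3857  0.0807] [ 0.5823 -0.2251  0.4137]
green_grip 0.62 [ 0.5178 -0.2411  0.1398]
green_pads 0.8 [ 0.5178 -0.2429  0.0804]
clip_green 0.8 [ 0.5137 -0.2397  0.115 ]
clip_red 0.75 [ 0.5063 -0.3037  0.1143]
clip_yellow 0.67 [ 0.4962 -0.3703  0.1137]
side
green 99 [ 0.5175 -0.2472  0.1263] [ 0.4933 -0.2602  0.089 ] [ 0.5387 -0.2312  0.1509]
yellow 255 [ 0.4933 -0.3739  0.1271] [ 0.4676 -0.3875  0.0835] [ 0.518  -0.3568  0.1518]
green_grip 0.67 [ 0.5178 -0.2444  0.1429]
green_grip 0.58 [ 0.5056 -0.3034  0.1128]
green_pads 0.71 [ 0.5185 -0.2403  0.0849]
clip_red 0.9 [ 0.5069 -0.3035  0.1099]
clip_yellow 0.85 [ 0.4917 -0.3703  0.1138]
```

View pics/wrist1.png

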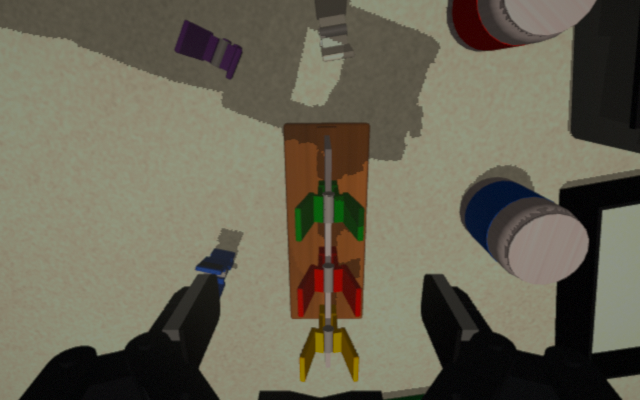

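```bash
python3 - <<'E'
from h import *
np.set_printoptions(precision=4,suppress=True)
print(r.pinch_z)
c=vision.camera("wrist"); P=cloud(c); hsv=cv2.cvtColor(c["img"],cv2.COLOR_RGB2HSV); ok=c["depth"]>0
C={}
for nm,(a,b) in {"green":(45,75),"yellow":(22,35),"red":(0,6)}.items():
    g=ok&(hsv[...,0]>=a)&(hsv[...,0]<b)&(hsv[...,1]>120)&(abs(P[...,0]-.507)<.09)&(abs(P[...,1]+.3)<.12)&(P[...,2]>.12)&(P[...,2]<.158)
    q=P[g].astype(np.float32); t=q[q[:,2]>.148]
    print(nm,len(q),cv2.minAreaRect(q[:,:2]), q[:,2].max()); C[nm]=q
    for sgn in(-1,1):
        h=t[(sgn*(t[:,0]-np.median(q[:,0])))>.01]; 
        if len(h): print("  tip",sgn,len(h),h.mean(0),h.min(0),h.max(0))
m=ok&(abs(P[...,2]-.098)<.005)&(abs(P[...,0]-.507)<.03)&(abs(P[...,1]+.306)<.12)&(hsv[...,1]<70)
q=P[m].astype(np.float32);l=cv2.fitLine(q[:,:2],cv2.DIST_HUBER,0,.01,.01).ravel();print(len(q),l,np.arctan(-l[0]/l[1]),l[2]+(-.244-l[3])*l[0]/l[1])
E
```

```text
0.0187Traceback (most recent call last):
  File "<stdin>", line 9, in <module>
cv2.error: OpenCV(4.12.0) /io/opencv/modules/imgproc/src/convhull.cpp:143: error: (-215:Assertion failed) total >= 0 && (depth == CV_32F || depth == CV_32S) in function 'convexHull'
```

The wrist picture shows the green clip at (330,213), the farthest on the strip, with red at (330,287) and yellow at (328,345). The strip runs straight up the image, so the yaw is right.

```bash
python3 - <<'E'
from h import *
np.set_printoptions(precision=4,suppress=True)
s=r.get_state();T=R.from_euler("xyz",s["ee_rot"]).as_matrix()
c=vision.camera("wrist"); P=cloud(c); hsv=cv2.cvtColor(c["img"],cv2.COLOR_RGB2HSV); ok=c["depth"]>0
Q=(P-s["ee_pos"])@T  # tool coords
g=ok&(hsv[...,0]>=45)&(hsv[...,0]<75)&(hsv[...,1]>120)&(abs(P[...,0]-.518)<.05)&(abs(P[...,1]+.244)<.04)&(P[...,2]>.06)&(P[...,2]<.165)
q=Q[g]; print(len(q)); print("tool mins",np.percentile(q,[1,50,99],axis=0)); p=P[g]; print(np.percentile(p,[1,50,99],axis=0))
t=q[p[:,2]>.148]
for sg in(-1,1):
    h=t[t[:,1]*sg>0]; print(sg,len(h),h.mean(0) if len(h) else "", h.min(0),h.max(0))
m=ok&(abs(P[...,2]-.098)<.005)&(abs(P[...,0]-.507)<.03)&(abs(P[...,1]+.306)<.12)&(hsv[...,1]<70)
q=P[m].astype(np.float32)
if len(q):
  l=cv2.fitLine(q[:,:2],cv2.DIST_HUBER,0,.01,.01).ravel();print(len(q),l,np.arctan(-l[0]/l[1]),l[2]+(-.244-l[3])*l[0]/l[1])
  q=Q[m]; print("strip tool y",np.median(q[:,1]), np.polyfit(q[:,0],q[:,1],1))
E
```

```text
1923
tool mins [[-0.0256 -0.0171  0.0891]
 [-0.0118  0.0114  0.1102]
 [-0.0012  0.0302  0.1511]]
[[ 0.4929 -0.2573  0.0902]
 [ 0.5216 -0.2406  0.1311]
 [ 0.5408 -0.2268  0.1522]]
-1 249 [-0.0132 -0.0149  0.0905] [-0.0265 -0.0176  0.0886] [-0.0013 -0.0124  0.0931]
1 218 [-0.0137  0.0283  0.0904] [-0.0271  0.0258  0.0884] [-0.0012  0.0306  0.0933]
710 [ 0.181   0.9835  0.5105 -0.2768] -0.18200073 0.51649487
strip tool y 0.006818274346695414 [-0.0044  0.0065]
```

Call:
play_rows([
  [0.2,-0.8,-1,0,0,0],
  [0.2,-0.7,-2,0,0,0],
  [0,0,-2,0,0,0],
  [0,0,-2,0,0,0],
  [0,0,-2,0,0,0],
  [0,0,-2,0,0,0],
  [0,0,-0.8,0,0,0],
  [0,0,0,0,0,0],
], jaw=0.25)

```text
time: 5.8
ee_pos: [0.5162, -0.2426, 0.1218]
ee_rot: [-3.139, -0.001, 1.384]
contact_force: [-0.2, -0.8, 0.8]
opening: 0.75
```

Call:
play_rows([
  [0,0,0,0,0,0],
  [0,0,0,0,0,0],
  [0,0,0,0,0,0],
  [0,0,0,0,0,0],
], jaw=0.45)

```text
time: 6.2
ee_pos: [0.5174, -0.2429, 0.124]
ee_rot: [3.14, 0.0, 1.384]
contact_force: [-0.1, 0.7, -1.2]
opening: 0.55
```

```bash
python3 - <<'E'
from h import *
s=r.get_state(); print(s["time"],s["ee_pos"],s["ee_rot"],s["opening"],s["contact_force"],s["ft_torque"])
c=vision.camera("side"); save(c,"side2"); a=c["img"][230:360,300:430,::-1]; cv2.imwrite("pics/s2.png",cv2.resize(a,(600,600),interpolation=cv2.INTER_CUBIC))
c=vision.camera("wrist"); save(c,"wrist2")
E
```

```text
6.2 [ 0.51739493 -0.24287412  0.12399683] [3.14037979e+00 3.43287843e-04 1.38383271e+00] 0.5495801387126703 [-0.12225987  0.66221333 -1.1776994 ] [-0.04158933  0.03272769 -0.02064864]
```

View pics/s2.png

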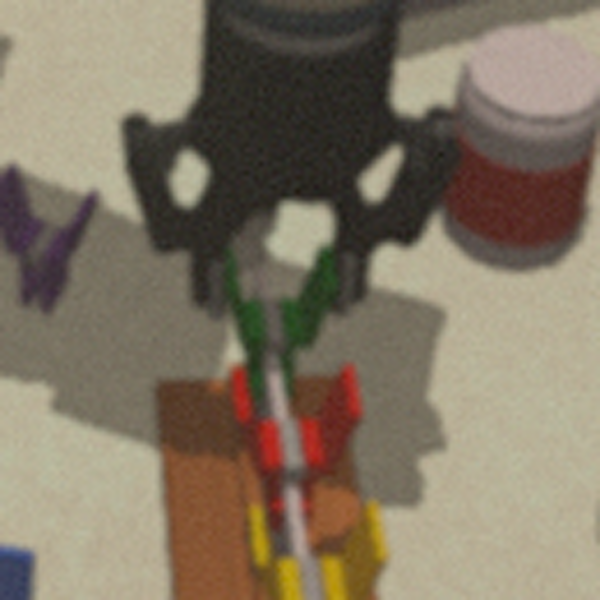

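View pics/wrist2.png

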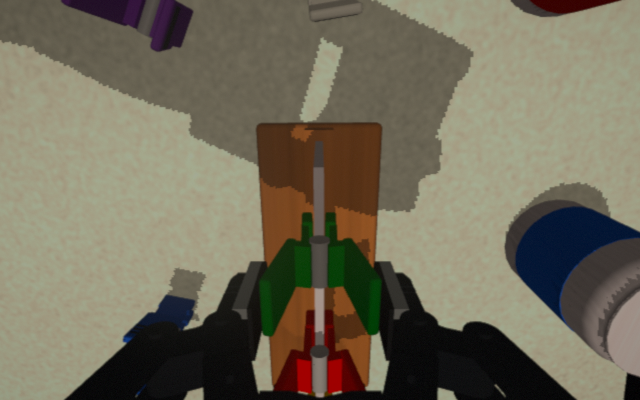

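The clip's handles (cols 263–380, rows 240–335) sit centred between the pads and the strip is at col 319. I squeeze in stages.

Call:
play_rows([
  [0,0,0,0,0,0],
  [0,0,0,0,0,0],
  [0,0,0,0,0,0],
], jaw=0.6)

```text
time: 6.6
ee_pos: [0.517, -0.2427, 0.1233]
ee_rot: [-3.142, 0.0, 1.384]
contact_force: [-0.1, -0.4, -0.7]
opening: 0.407
```

Call:
play_rows([
  [0,0,0,0,0,0],
  [0,0,0,0,0,0],
  [0,0,0,0,0,0],
], jaw=0.66)

```text
time: 6.9
ee_pos: [0.5168, -0.2427, 0.1239]
ee_rot: [-3.141, 0.0, 1.384]
contact_force: [-2.7, 0.4, 6.8]
opening: 0.348
```

```bash
python3 - <<'E'
from h import *
s=r.get_state(); print(s["time"],s["ee_pos"],s["ee_rot"],s["opening"],s["contact_force"],s["ft_torque"])
c=vision.camera("side"); a=c["img"][230:360,300:430,::-1]; cv2.imwrite("pics/s3.png",cv2.resize(a,(600,600),interpolation=cv2.INTER_CUBIC))
c=vision.camera("wrist"); save(c,"wrist3")
E
```

```text
6.9 [ 0.51684703 -0.24268912  0.12391475] [-3.14121231e+00  1.80094392e-05  1.38386709e+00] 0.34778787661274274 [-2.67887878  0.38856906  6.77031853] [0.19854269 0.4820361  0.00968173]
```

View pics/wrist3.png

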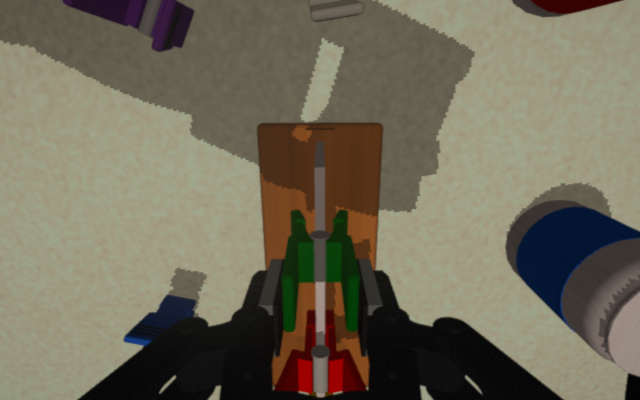

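View pics/s3.png

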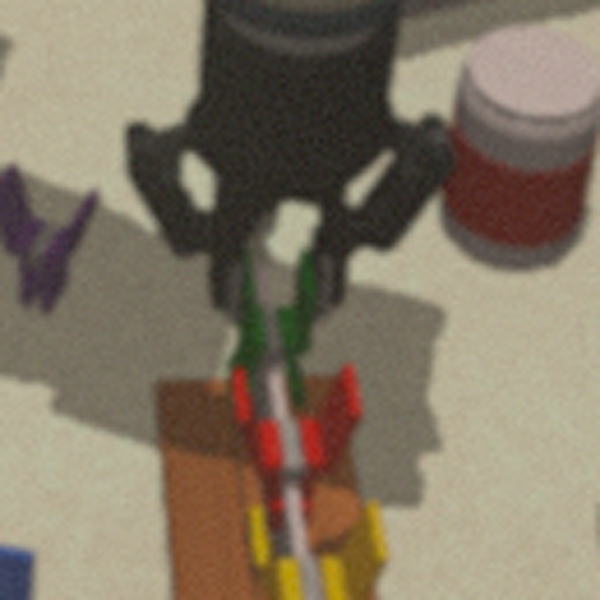

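Call:
play_rows([
  [0,0,0,0,0,0],
  [0,0,0,0,0,0],
  [0,0,0,0,0,0],
], jaw=0.69)

```text
time: 7.3
ee_pos: [0.5168, -0.2427, 0.124]
ee_rot: [-3.141, 0.0, 1.384]
contact_force: [-2.7, 1.2, 8.5]
opening: 0.338
```

Call:
play_rows([
  [0,0,0.5,0,0,0],
  [0,0,1,0,0,0],
  [0,0,1.5,0,0,0],
  [0,0,2,0,0,0],
  [0,0,2,0,0,0],
  [0,0,2,0,0,0],
  [0,0,1,0,0,0],
  [0,0,0,0,0,0],
])

```text
time: 8.1
ee_pos: [0.518, -0.2432, 0.2255]
ee_rot: [3.138, 0.001, 1.384]
contact_force: [-0.5, 0.2, -1.2]
opening: 0.336
```

```bash
cat > b.py <<'E'
from h import *
import sys
np.set_printoptions(precision=4,suppress=True)
s=r.get_state();T=R.from_euler("xyz",s["ee_rot"]).as_matrix(); print(s["time"],s["ee_pos"],s["ee_rot"],s["opening"],s["contact_force"])
n=sys.argv[1]
for cam in ["wrist","side","scene"]:
    c=vision.camera(cam); save(c,cam+n); P=cloud(c); hsv=cv2.cvtColor(c["img"],cv2.COLOR_RGB2HSV); ok=c["depth"]>0
    Q=(P-s["ee_pos"])@T
    g=ok&(hsv[...,0]>=45)&(hsv[...,0]<78)&(hsv[...,1]>110)&(np.abs(Q[...,:2])<.05).all(-1)&(abs(Q[...,2])<.09)
    q=Q[g]
    if len(q)>5: print(cam,len(q),"tool\n",np.percentile(q,[0,2,50,98,100],axis=0))
    for t in ["clip_green","green_grip","green_pads"]:
        for d in vision.place_of(c,t)[:4]:
            X=w(c,d["point"]); X=(X-s["ee_pos"])@T
            if np.linalg.norm(X)<.12: print(t,round(d["p"],2),X)
    if cam!="wrist":
        u=pr(c,s["ee_pos"])[0].astype(int); y=max(u[1]-60,0);x=max(u[0]-60,0); a=c["img"][y:y+120,x:x+120,::-1]
        cv2.imwrite("pics/%s%s_z.png"%(cam,n),cv2.resize(a,None,fx=5,fy=5,interpolation=cv2.INTER_CUBIC))
E
python3 b.py 4
```

```text
8.1 [ 0.518  -0.2432  0.2255] [3.1378 0.001  1.3838] 0.33571568972810867 [-0.4728  0.2296 -1.2152]
wrist 4611 tool
 [[-0.0133 -0.0499 -0.0832]
 [-0.0105 -0.0143 -0.027 ]
 [ 0.0068  0.0036  0.0004]
 [ 0.0131  0.0151  0.0428]
 [ 0.0181  0.0498  0.0479]]
green_grip 0.97 [ 0.0021  0.0122 -0.0129]
green_pads 0.73 [-0.0013 -0.0078  0.0404]
side 57 tool
 [[-0.0129 -0.0164 -0.0207]
 [-0.0125 -0.0162 -0.0196]
 [-0.0066  0.0048  0.0162]
 [ 0.0047  0.0126  0.0489]
 [ 0.0059  0.0131  0.0508]]
clip_green 0.77 [-0.0006  0.0012  0.0222]
green_grip 0.92 [-0.0012  0.0096 -0.007 ]
green_pads 0.83 [ 0.0034 -0.0108  0.0478]
scene 138 tool
 [[-0.0159 -0.0142 -0.0884]
 [-0.0153 -0.0119 -0.0783]
 [-0.0052  0.013   0.0122]
 [ 0.0079  0.0283  0.0481]
 [ 0.0097  0.0419  0.0508]]
clip_green 0.57 [-0.0003 -0.0012  0.0217]
green_grip 0.64 [ 0.003   0.0087 -0.0031]
```

View pics/wrist4.png

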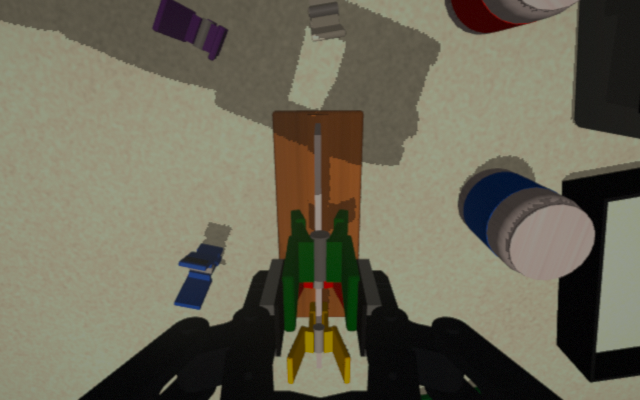

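View pics/side4_z.png

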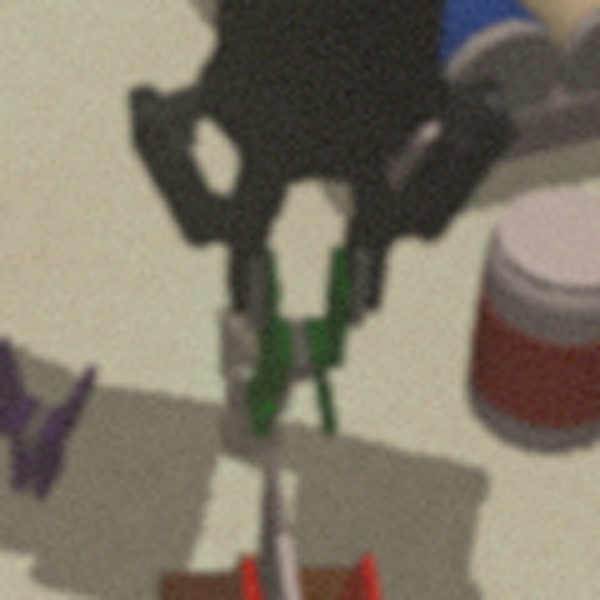

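Clip is held squarely, tips open around 22 mm, red and yellow still on the rail. I carry it to the tray.

Call:
play_rows([
  [0.6,2.5,0.3,0,0,0.0395],
  [0.6,4.5,0,0,0,0.0395],
  [0.6,4.8,0,0,0,0.0395],
  [0.6,4.8,0,0,0,0.0395],
  [0.6,4.8,0,0,0,0.0395],
  [0.6,4.8,0,0,0,0.0395],
  [0.6,4.8,0,0,0,0.0395],
  [0.6,4.5,0,0,0,0.0395],
])

```text
time: 9.5
ee_pos: [0.565, 0.1145, 0.2264]
ee_rot: [3.141, -0.0, 1.702]
contact_force: [1.0, 0.3, -0.0]
opening: 0.341
```

Call:
play_rows([
  [0.1,2,-0.5,0.0084,-0.0649,0],
  [0.1,1.4,-0.5,0.0084,-0.0649,0],
  [0.1,0.5,-0.5,0.0084,-0.0649,0],
  [0.1,0,-0.8,0.0084,-0.0649,0],
  [0.1,0,-0.8,0.0084,-0.0649,0],
  [0.1,0,-0.8,0.0084,-0.0649,0],
  [0.1,0,-0.8,0.0084,-0.0649,0],
  [0.1,0,-0.8,0.0084,-0.0649,0],
])

```text
time: 10.3
ee_pos: [0.573, 0.1516, 0.1715]
ee_rot: [2.615, -0.001, 1.7]
contact_force: [1.2, -1.0, -0.1]
opening: 0.343
```

Call:
play_rows([
  [0,0,-0.8,0,0,0],
  [0,0,-0.8,0,0,0],
  [0,0,0,0,0,0],
  [0,0,0,0,0,0],
])

```text
time: 10.7
ee_pos: [0.5732, 0.1513, 0.1554]
ee_rot: [2.618, 0.0, 1.7]
contact_force: [-0.2, 0.0, -0.5]
opening: 0.342
```

```bash
python3 b.py 5; cat > d.py <<'E'
from h import *
np.set_printoptions(precision=4,suppress=True)
s=r.get_state();T=R.from_euler("xyz",s["ee_rot"]).as_matrix()
Rt=R.from_euler("z",.129)*R.from_euler("y",-np.pi/6); C=Rt.as_matrix()
Td=np.c_[C[:,1],C[:,0],-C[:,2]]; print("det",np.linalg.det(Td),"rot err vec world",R.from_matrix(Td@T.T).as_rotvec())
rim=np.array([.619,.1572,.065]); print("TCP in rim frame mm",(s["ee_pos"]-rim)@C*1000)
E
python3 d.py
```

```text
10.7 [0.5732 0.1513 0.1554] [2.6182 0.0002 1.6998] 0.341913030150872 [-0.181   0.0427 -0.4781]
wrist 4569 tool
 [[-0.013  -0.0155 -0.0704]
 [-0.0106 -0.0137 -0.0251]
 [ 0.0065  0.0039  0.0022]
 [ 0.013   0.0155  0.043 ]
 [ 0.0167  0.0211  0.0483]]
clip_green 0.56 [-0.0022 -0.0007  0.0177]
green_grip 0.96 [-0.0019  0.0116 -0.0114]
green_pads 0.67 [-0.0029 -0.0057  0.0432]
side 12 tool
 [[-0.0123 -0.0097  0.0111]
 [-0.0122 -0.0095  0.0112]
 [-0.0048 -0.0063  0.0124]
 [ 0.0033  0.0131  0.0349]
 [ 0.0033  0.0135  0.0404]]
clip_green 0.72 [-0.0023  0.0022  0.0197]
green_grip 0.46 [-0.0012  0.0084 -0.0108]
green_pads 0.62 [ 0.0024 -0.0069  0.0467]
scene 178 tool
 [[-0.0194 -0.0452 -0.0862]
 [-0.014  -0.0145 -0.0843]
 [-0.0052 -0.0053  0.0109]
 [ 0.0085  0.0259  0.0484]
 [ 0.0113  0.0489  0.0511]]
clip_green 0.71 [0.0018 0.0008 0.016 ]
green_grip 0.6 [ 0.0026  0.0082 -0.0078]
green_pads 0.8 [-0.0018 -0.005   0.0504]
det 1.0 rot err vec world [0.0002 0.     0.    ]
TCP in rim frame mm [  5.0452   0.0568 101.425 ]
```

View pics/wrist5.png

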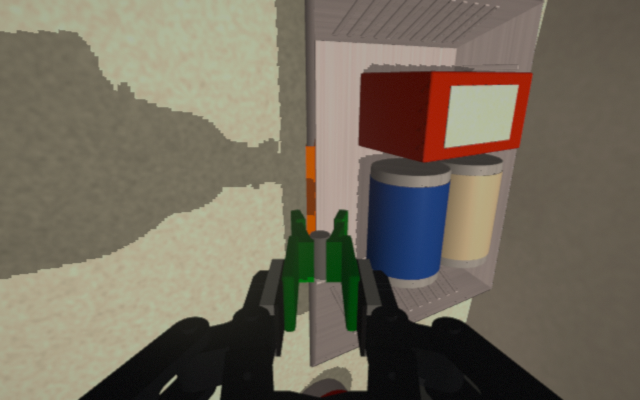

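View pics/side5_z.png

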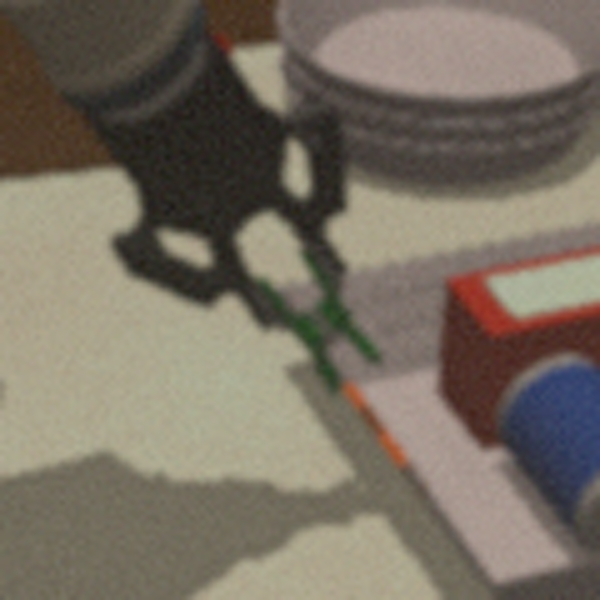

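View pics/scene5_z.png

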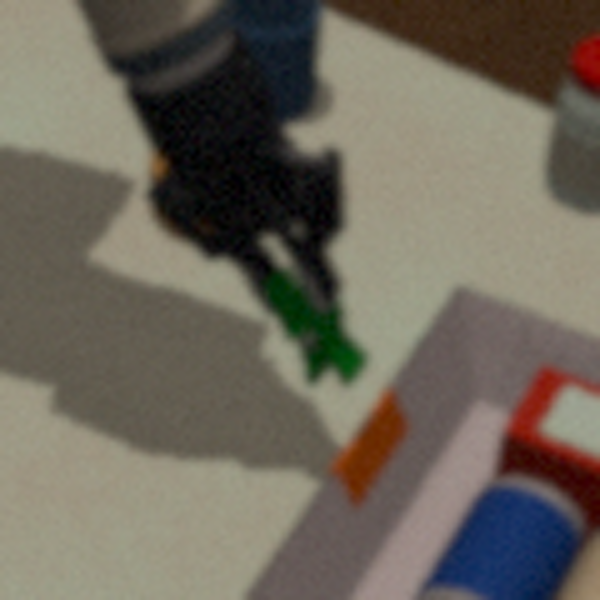

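Posed at 30°, patch just beyond the jaws (wrist view orange at 311,180). I check the wall in the tool frame with the wrist depth.

```bash
python3 - <<'E'
from h import *
np.set_printoptions(precision=4,suppress=True)
s=r.get_state();T=R.from_euler("xyz",s["ee_rot"]).as_matrix()
for cam in ["wrist","scene","side"]:
    c=vision.camera(cam); P=cloud(c); hsv=cv2.cvtColor(c["img"],cv2.COLOR_RGB2HSV); ok=c["depth"]>0
    Q=(P-s["ee_pos"])@T
    m=ok&(hsv[...,0]<18)&(hsv[...,1]>120)&(abs(P[...,0]-.62)<.04)&(abs(P[...,1]-.157)<.07)&(P[...,2]>.02)
    q=Q[m]; print(cam,"orange tool",len(q)); 
    if len(q): print(np.percentile(q,[1,10,50,90,99],axis=0))
    # wall/rim profile near, outside of patch ok: bin tool y
    m=ok&(abs(Q[...,0])<.11)&(abs(Q[...,1])<.03)&(Q[...,2]>.07)&(Q[...,2]<.16)
    q=Q[m]; print("wall pts",len(q))
    if len(q)>50:
        print("min z",np.percentile(q[:,2],[.5,2,5])); print("edge y of top 4mm",np.percentile(q[q[:,2]<np.percentile(q[:,2],1)+.004][:,1],[2,25,50,75,98]))
        w_=q[(q[:,2]>.09)&(q[:,2]<.13)]; print("y of inner face",np.percentile(w_[:,1],[2,25,50,75,98]),np.polyfit(w_[:,2],w_[:,1],1),np.polyfit(w_[:,0],w_[:,1],1))
    for d in vision.place_of(c,"rim_mark")[:2]: print("rim_mark",d["p"],w(c,d["point"]),(w(c,d["point"])-s["ee_pos"])@T)
E
```

```text
wrist orange tool 791
[[-0.0225 -0.0087  0.097 ]
 [-0.0155 -0.0081  0.0977]
 [ 0.0114 -0.0055  0.0985]
 [ 0.0359 -0.0027  0.0994]
 [ 0.0408 -0.0025  0.0999]]
wall pts 2286
min z [0.0971 0.0975 0.0978]
edge y of top 4mm [-0.0085 -0.007  -0.0055 -0.0041 -0.0026]
y of inner face [-0.0084 -0.0069 -0.0054 -0.0039 -0.0025] [ 0.1319 -0.0186] [-0.001  -0.0053]
scene orange tool 164
[[-0.0382 -0.0067  0.0991]
 [-0.0316 -0.0043  0.1014]
 [-0.0027 -0.0024  0.1137]
 [ 0.0301 -0.0005  0.1284]
 [ 0.0389  0.0009  0.1322]]
wall pts 789
min z [0.0998 0.1011 0.1021]
edge y of top 4mm [-0.0091 -0.0061 -0.004  -0.0026  0.0002]
y of inner face [-0.0076 -0.0036 -0.0027 -0.0016  0.0004] [ 0.0583 -0.0094] [ 0.0001 -0.0028]
rim_mark 0.72 [0.6209 0.1567 0.0615] [-0.0007 -0.0052  0.1054]
rim_mark 0.43 [ 0.5059 -0.3055  0.1119] [-0.4443 -0.1303 -0.025 ]
side orange tool 30
[[-0.0369 -0.0087  0.0985]
 [-0.0274 -0.0082  0.0997]
 [-0.0047 -0.0066  0.1019]
 [ 0.0306 -0.0048  0.1039]
 [ 0.0374 -0.0041  0.1223]]
wall pts 100
min z [0.0985 0.099  0.0996]
edge y of top 4mm [-0.0082 -0.0068 -0.0053 -0.0041 -0.0025]
y of inner face [-0.0086 -0.007  -0.0055 -0.0041 -0.0025] [-0.0703  0.0017] [ 0.0013 -0.0055]
rim_mark 0.65 [0.6196 0.1585 0.0655] [ 0.0012 -0.0041  0.1014]
```

Call:
play_rows([
  [-0.47,-0.06,-0.27,0,0,0],
  [0.5,0.06,-0.87,0,0,0],
  [0.5,0.06,-0.87,0,0,0],
  [0.5,0.07,-0.87,0,0,0],
  [0.5,0.06,-0.87,0,0,0],
  [0,0,0,0,0,0],
  [0,0,0,0,0,0],
])

```text
time: 12.3
ee_pos: [0.5881, 0.1531, 0.1177]
ee_rot: [2.619, 0.0, 1.7]
contact_force: [0.6, 0.2, -1.5]
opening: 0.342
```

```bash
cat > e.py <<'E'
from h import *
import sys
np.set_printoptions(precision=4,suppress=True)
s=r.get_state();T=R.from_euler("xyz",s["ee_rot"]).as_matrix();print(s["time"],s["ee_pos"],s["ee_rot"],s["contact_force"],s["opening"])
for cam in ["wrist","side"]:
    c=vision.camera(cam); save(c,cam+sys.argv[1]); P=cloud(c); hsv=cv2.cvtColor(c["img"],cv2.COLOR_RGB2HSV); ok=c["depth"]>0
    Q=(P-s["ee_pos"])@T
    m=ok&(hsv[...,0]<18)&(hsv[...,1]>120)&(abs(P[...,0]-.62)<.04)&(abs(P[...,1]-.157)<.07)&(P[...,2]>.02)
    q=Q[m]; print(cam,"orange tool",len(q)); 
    if len(q): print(np.percentile(q,[1,50,99],axis=0))
    if cam=="side":
        u=pr(c,s["ee_pos"])[0].astype(int); y=max(u[1]-40,0);x=max(u[0]-40,0); a=c["img"][y:y+80,x:x+80,::-1]
        cv2.imwrite("pics/side%s_z.png"%sys.argv[1],cv2.resize(a,None,fx=7,fy=7,interpolation=cv2.INTER_CUBIC))
E
python3 e.py 6
```

```text
12.3 [0.5881 0.1531 0.1177] [2.6187 0.0003 1.6997] [ 0.6177  0.1668 -1.4672] 0.3421693080710285
wrist orange tool 732
[[-0.0034 -0.0031  0.0563]
 [ 0.0194 -0.0002  0.0583]
 [ 0.041   0.0028  0.0597]]
side orange tool 19
[[-0.0356 -0.003   0.059 ]
 [-0.0176 -0.0011  0.062 ]
 [ 0.0209  0.0016  0.0906]]
```

View pics/wrist6.png

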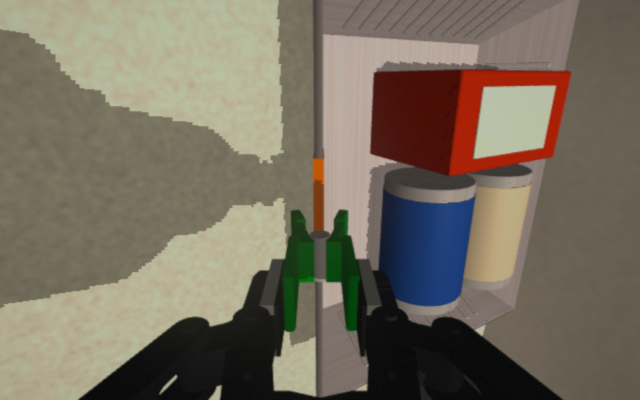

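View pics/side6_z.png

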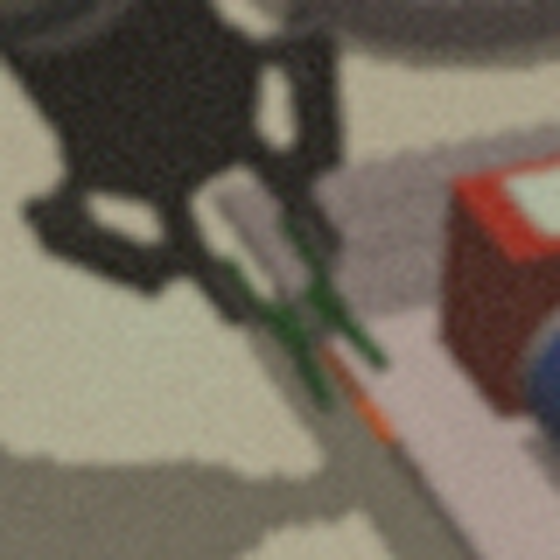

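Wall edge (col 319) is centred in the gape. Pushing down.

Call:
play_rows([
  [0.25,0.03,-0.43,0,0,0],
  [0.25,0.03,-0.43,0,0,0],
  [0.25,0.03,-0.43,0,0,0],
  [0.25,0.03,-0.44,0,0,0],
  [0.25,0.04,-0.43,0,0,0],
  [0.25,0.03,-0.43,0,0,0],
  [0,0,0,0,0,0],
  [0,0,0,0,0,0],
])

```text
time: 13.2
ee_pos: [0.6047, 0.1574, 0.0955]
ee_rot: [2.625, 0.006, 1.696]
contact_force: [1.0, -0.2, -0.6]
opening: 0.338
```

```bash
python3 e.py 7
```

```text
13.2 [0.6047 0.1574 0.0955] [2.6254 0.0063 1.6963] [ 0.9643 -0.233  -0.5901] 0.3375387105748346
wrist orange tool 1020
[[-0.0401 -0.0065  0.0291]
 [ 0.0181 -0.0033  0.0307]
 [ 0.0391 -0.0002  0.0347]]
side orange tool 21
[[-0.0412 -0.0082  0.0154]
 [-0.0149 -0.0045  0.0332]
 [ 0.0372 -0.0019  0.0567]]
```

View pics/wrist7.png

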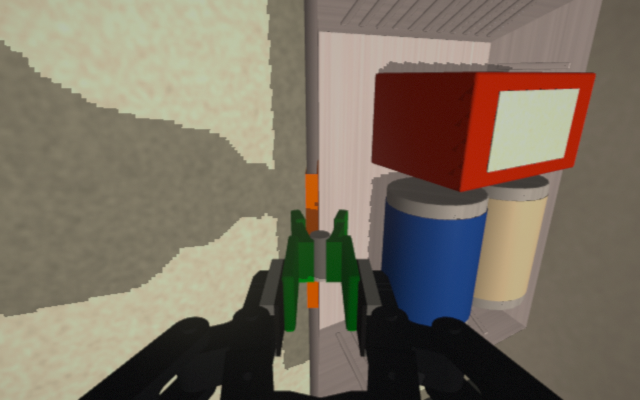

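View pics/side7_z.png

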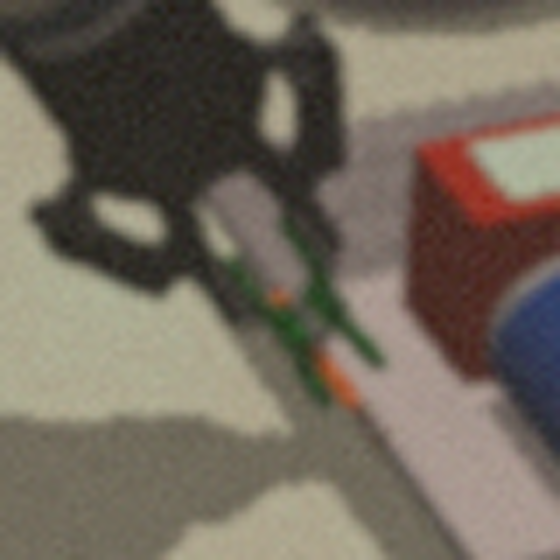

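```bash
python3 - <<'E'
from h import *
np.set_printoptions(precision=4,suppress=True)
for i in range(3):
    s=r.get_state(); print(s["time"],s["ee_pos"],s["ee_rot"],s["joint_pos"],s["dq"],s["tau"],s["contact_force"],s["ft_torque"])
c=vision.camera("scene"); save(c,"scene7")
cv2.imwrite("pics/scene7_z.png",cv2.resize(c["img"][60:300,260:500,::-1],(600,600),interpolation=cv2.INTER_CUBIC))
s=r.get_state(); print(s["time"],s["ee_pos"])
E
python3 d.py
```

```text
13.3 [0.6046 0.1574 0.0958] [2.6252 0.0062 1.6963] [ 0.2733  0.5083  2.0468 -0.8048  0.1085  0.9275] [ 0.0005 -0.0045 -0.0004 -0.0006 -0.0006  0.0019] [  0.0126 -49.3795 -16.8497  -0.1902  -1.2645   0.0007] [-1.2316  0.1756  0.1711] [-0.0225  0.2732  0.0099]
13.3 [0.6046 0.1574 0.0958] [2.6252 0.0062 1.6963] [ 0.2733  0.5083  2.0468 -0.8048  0.1085  0.9275] [ 0.0005 -0.0045 -0.0004 -0.0006 -0.0006  0.0019] [  0.0126 -49.3795 -16.8497  -0.1902  -1.2645   0.0007] [-1.2316  0.1756  0.1711] [-0.0225  0.2732  0.0099]
13.3 [0.6046 0.1574 0.0958] [2.6252 0.0062 1.6963] [ 0.2733  0.5083  2.0468 -0.8048  0.1085  0.9275] [ 0.0005 -0.0045 -0.0004 -0.0006 -0.0006  0.0019] [  0.0126 -49.3795 -16.8497  -0.1902  -1.2645   0.0007] [-1.2316  0.1756  0.1711] [-0.0225  0.2732  0.0099]
13.35 [0.6046 0.1574 0.0959]
det 1.0 rot err vec world [ 0.007  -0.0062  0.0036]
TCP in rim frame mm [ 3.0965  2.0819 33.8484]
```

View pics/scene7_z.png

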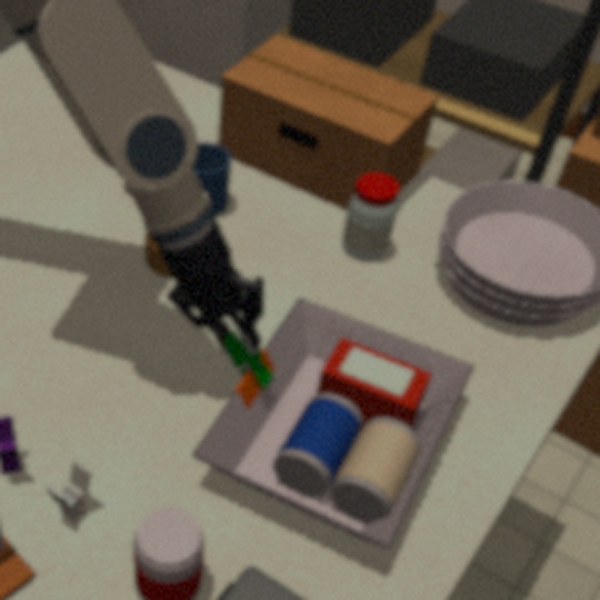

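Joint 5 has come down to its lower limit (0.1085 against 0.11), so the last row was clipped. I back off 1.5 cm along the wall and re-centre. I also turn the tool 2.5° about the jaw axis, which keeps joint 5 clear of the limit.

Call:
play_rows([
  [-0.25,-0.03,0.43,0,0,0],
  [-0.39,-0.05,0.36,-0.011,-0.004,-0.006],
  [-0.39,-0.05,0.36,-0.011,-0.004,-0.006],
  [0,0,0,-0.01,-0.003,-0.007],
  [0,0,0,0,0,0],
])

```text
time: 13.85
ee_pos: [0.5943, 0.1564, 0.1076]
ee_rot: [2.617, 0.039, 1.678]
contact_force: [0.4, 0.4, -1.0]
opening: 0.337
```

```bash
python3 e.py 8; python3 d.py; python3 - <<'E'
from h import *
print(r.get_state()["joint_pos"].round(4))
E
```

```text
13.85 [0.5943 0.1564 0.1076] [2.6174 0.0393 1.6778] [ 0.4461  0.4455 -0.9977] 0.3370903087595068
wrist orange tool 811
[[-0.0389 -0.0037  0.0434]
 [ 0.0195 -0.0008  0.0455]
 [ 0.0405  0.0021  0.0489]]
side orange tool 20
[[-0.038  -0.0037  0.0479]
 [-0.0156 -0.0018  0.05  ]
 [ 0.0157  0.0008  0.0737]]
det 1.0 rot err vec world [0.0387 0.0048 0.0223]
TCP in rim frame mm [-0.0237  2.251  48.9832]
[ 0.3013  0.4786  2.0651 -0.9812  0.1569  1.1256]
```

Call:
play_rows([
  [0.21,0.02,-0.4,0,0,0],
  [0.21,0.02,-0.4,0,0,0],
  [0.2,0.02,-0.4,0,0,0],
  [0.2,0.02,-0.4,0,0,0],
  [0,0,0,0,0,0],
  [0,0,0,0,0,0],
])

```text
time: 14.55
ee_pos: [0.6025, 0.1568, 0.0912]
ee_rot: [2.618, 0.039, 1.677]
contact_force: [-0.0, -0.5, 0.4]
opening: 0.342
```

```bash
python3 e.py 9; python3 d.py; python3 - <<'E'
from h import *
print(r.get_state()["joint_pos"].round(4))
E
```

```text
14.55 [0.6025 0.1568 0.0912] [2.6182 0.0392 1.677 ] [-0.039  -0.4675  0.4431] 0.3423420507840808
wrist orange tool 970
[[-0.0392 -0.0027  0.0243]
 [ 0.0191  0.0003  0.0273]
 [ 0.0404  0.0031  0.0307]]
side orange tool 20
[[-0.0375 -0.0025  0.0182]
 [-0.0152 -0.0004  0.0326]
 [ 0.0396  0.0021  0.0557]]
det 1.0 rot err vec world [0.0388 0.0048 0.0228]
TCP in rim frame mm [-0.9013  1.8113 31.0323]
[ 0.2977  0.5183  2.0514 -1.1284  0.1426  1.2718]
```

View pics/wrist9.png

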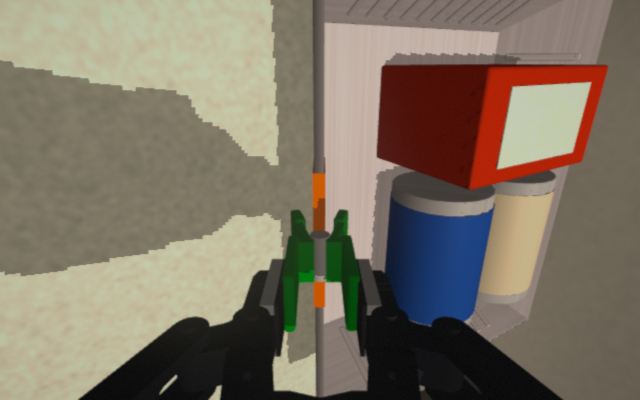

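View pics/side9_z.png

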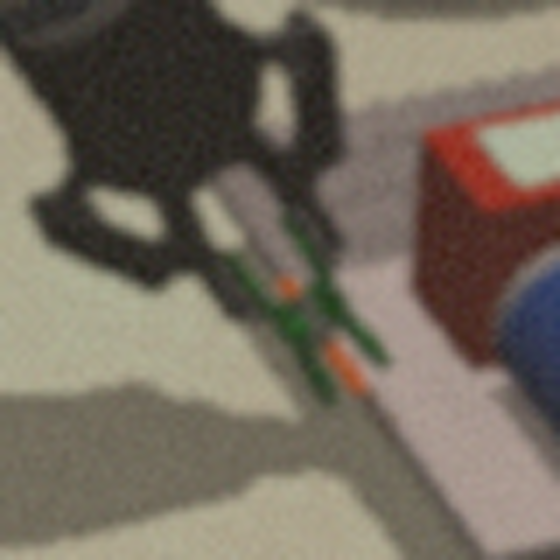

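Centred (wall col 319, patch both sides of the clip), depth about 11–14 mm by two estimates. I go slightly deeper, then open in stages while following the pads' backward swing.

Call:
play_rows([
  [0.07,0.01,-0.13,0,0,0],
  [0,0,0,0,0,0],
  [0,0,0,0,0,0],
])

```text
time: 14.95
ee_pos: [0.6033, 0.1571, 0.09]
ee_rot: [2.618, 0.039, 1.677]
contact_force: [-0.3, -0.5, -0.1]
opening: 0.342
```

Call:
play_rows([
  [0.05,0.01,-0.09,0,0,0],
  [0,0,0,0,0,0],
], jaw=0.6)

```text
time: 15.15
ee_pos: [0.6038, 0.1572, 0.089]
ee_rot: [2.618, 0.039, 1.677]
contact_force: [-0.1, -0.3, -0.8]
opening: 0.401
```

Call:
play_rows([
  [0.05,0.01,-0.09,0,0,0],
  [0,0,0,0,0,0],
], jaw=0.53)

```text
time: 15.35
ee_pos: [0.6044, 0.1573, 0.0881]
ee_rot: [2.618, 0.039, 1.677]
contact_force: [-0.2, 0.3, -0.9]
opening: 0.467
```

Call:
play_rows([
  [0.05,0.01,-0.09,0,0,0],
  [0,0,0,0,0,0],
  [0,0,0,0,0,0],
], jaw=0.47)

```text
time: 15.65
ee_pos: [0.6048, 0.1574, 0.0873]
ee_rot: [2.618, 0.039, 1.677]
contact_force: [0.0, -0.7, -0.3]
opening: 0.53
```

```bash
python3 b.py 10; python3 d.py;  python3 - <<'E'
from h import *
s=r.get_state();print(s["joint_pos"].round(4),s["contact_force"],s["ft_torque"])
E
```

```text
15.65 [0.6048 0.1574 0.0873] [2.6179 0.0393 1.6772] 0.530108194904205 [ 0.0047 -0.7076 -0.3445]
wrist 6294 tool
 [[-0.0137 -0.022  -0.0289]
 [-0.0108 -0.0208 -0.0273]
 [ 0.0041 -0.0035 -0.0084]
 [ 0.0129  0.0225  0.0335]
 [ 0.0136  0.0239  0.0448]]
clip_green 0.85 [-0.0016  0.0015  0.0122]
green_grip 0.72 [-0.0032  0.0049 -0.02  ]
green_pads 0.73 [-0.0013 -0.0011  0.0378]
side 25 tool
 [[-0.0159 -0.0184 -0.0271]
 [-0.0157 -0.0178 -0.0249]
 [-0.0077 -0.0086  0.0089]
 [ 0.0067  0.0202  0.0135]
 [ 0.0068  0.0207  0.0142]]
clip_green 0.7 [-0.0064 -0.0006  0.0152]
green_grip 0.69 [-0.0013  0.006  -0.0157]
green_pads 0.57 [ 0.0009 -0.0018  0.043 ]
scene 129 tool
 [[-0.0151 -0.0487 -0.08  ]
 [-0.0131 -0.0215 -0.0741]
 [-0.0061 -0.0101  0.0028]
 [ 0.0084  0.0206  0.044 ]
 [ 0.01    0.034   0.046 ]]
clip_green 0.44 [0.0012 0.0001 0.0125]
green_grip 0.46 [-0.0015  0.0044 -0.0139]
green_pads 0.44 [-0.003  -0.      0.0433]
det 1.0 rot err vec world [0.0389 0.0048 0.0227]
TCP in rim frame mm [-1.0388  1.9898 26.3376]
[ 0.2973  0.5286  2.0472 -1.1675  0.1399  1.3108] [-1.35468735  0.91333901 -0.24609625] [-0.07977223  0.27727708  0.02465302]
```

View pics/wrist10.png

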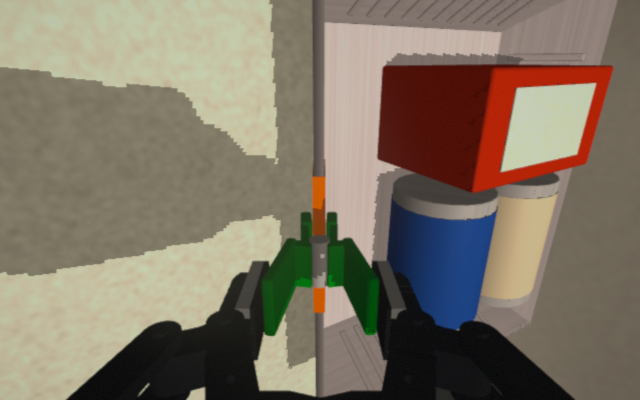

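View pics/side10_z.png

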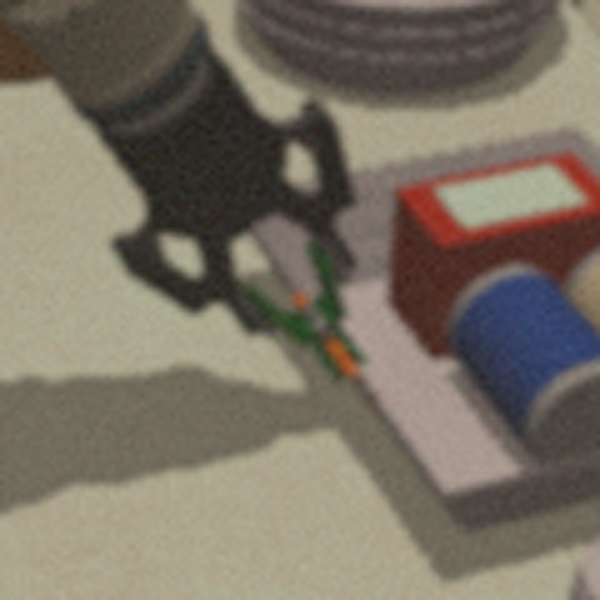

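Call:
play_rows([
  [0,0,0,0,0,0],
  [0,0,0,0,0,0],
], jaw=0.42)

```text
time: 16.45
ee_pos: [0.6048, 0.1573, 0.0872]
ee_rot: [2.618, 0.039, 1.677]
contact_force: [0.1, 0.3, -1.6]
opening: 0.584
```

Call:
play_rows([
  [0,0,0,0,0,0],
  [0,0,0,0,0,0],
  [0,0,0,0,0,0],
], jaw=0.28)

```text
time: 16.75
ee_pos: [0.6049, 0.1574, 0.0874]
ee_rot: [2.618, 0.039, 1.677]
contact_force: [0.7, -0.3, 0.1]
opening: 0.722
```

```bash
cat > f.py <<'E'
from h import *
import sys
np.set_printoptions(precision=4,suppress=True)
Rt=R.from_euler("z",.129)*R.from_euler("y",-np.pi/6); C=Rt.as_matrix(); rim=np.array([.619,.1572,.065])
s=r.get_state(); print(s["time"],s["ee_pos"],s["opening"],s["contact_force"])
for cam in ["wrist","side","scene"]:
    c=vision.camera(cam); save(c,cam+sys.argv[1]); P=cloud(c); hsv=cv2.cvtColor(c["img"],cv2.COLOR_RGB2HSV); ok=c["depth"]>0
    Q=(P-rim)@C*1000
    near=ok&(abs(Q[...,1])<60)&(abs(Q[...,0])<40)&(abs(Q[...,2])<80)
    g=near&(hsv[...,0]>=45)&(hsv[...,0]<78)&(hsv[...,1]>110)
    o=near&(hsv[...,0]<18)&(hsv[...,1]>120)
    print(cam,"green(rim frame mm)\n",np.percentile(Q[g],[0,2,50,98,100],axis=0) if g.sum()>5 else "","\norange\n",np.percentile(Q[o],[1,50,99],axis=0) if o.sum()>5 else "")
    if g.sum()>20:
        for sg in (-1,1):
            h=Q[g]; h=h[(h[:,0]*sg>16)]
            if len(h)>5: print(" handle",sg,"top z",h[:,2].max(),"y range",h[:,1].min(),h[:,1].max())
    for t in ["clip_green","green_grip","green_pads","rim_mark","tray"]:
        for d in vision.place_of(c,t)[:4]:
            X=w(c,d["point"]); 
            if t=="tray": print(t,round(d["p"],2),X)
            elif np.linalg.norm(X-rim)<.1: print(t,round(d["p"],2),(X-rim)@C*1000)
    if cam!="wrist":
        u=pr(c,rim)[0].astype(int); a=c["img"][max(u[1]-45,0):u[1]+45,u[0]-45:u[0]+45,::-1]
        cv2.imwrite("pics/%s%s_z.png"%(cam,sys.argv[1]),cv2.resize(a,None,fx=6,fy=6,interpolation=cv2.INTER_CUBIC))
E
python3 f.py 11
```

```text
16.75 [0.6049 0.1574 0.0874] 0.7217152134931234 [ 0.72   -0.3163  0.0563]
wrist green(rim frame mm)
 [[-25.21   -10.2971 -17.079 ]
 [-24.0131  -8.5374  -4.9189]
 [ -5.1567   6.0631  35.313 ]
 [ 22.3556  15.6596  54.42  ]
 [ 30.8169  16.5972  61.0136]] 
orange
 [[ -5.7157 -38.518  -70.2349]
 [ -1.0348  18.6918   2.8429]
 [  2.1442  40.9436   4.4724]]
 handle -1 top z 55.138696951250736 y range -9.646148524093997 16.453101212804754
 handle 1 top z 61.01360250004069 y range -9.731347780755248 16.59722678979119
clip_green 0.9 [ 1.1377  2.8899 15.0382]
green_grip 0.79 [ 2.1143  2.1527 46.5702]
green_pads 0.98 [ -1.543   -2.1656 -12.1301]
tray 0.73 [0.7369 0.1777 0.0028]
side green(rim frame mm)
 [[-19.1744 -13.3345  15.4421]
 [-18.4575 -13.2847  15.6998]
 [-11.5906  -3.5734  20.2063]
 [ 16.2024   5.9252  44.4768]
 [ 19.0742   5.9517  49.6657]] 
orange
 [[ -5.9082 -36.2969 -22.1122]
 [ -1.5345 -13.5811  -0.6203]
 [  3.1571  36.8033   2.4946]]
clip_green 0.74 [ 1.5908  0.4722 12.0278]
green_grip 0.71 [ 2.2735 -1.1583 43.9547]
green_pads 0.44 [  1.7068  -0.6188 -12.9417]
rim_mark 0.57 [ 0.3544 -0.8485  0.8861]
tray 0.67 [0.7362 0.1712 0.002 ]
scene green(rim frame mm)
 [[-30.9756 -13.2944 -16.8503]
 [-30.5359 -11.5424 -14.3618]
 [ -9.8639  -3.552   25.1236]
 [ 23.1164   8.1446  50.5835]
 [ 24.2333   9.8239  55.651 ]] 
orange
 [[ -2.8761 -37.7456 -30.2115]
 [  2.7069 -16.1629 -13.0918]
 [ 14.1826  37.5341  10.9591]]
 handle -1 top z 55.650977900120836 y range -11.750902098414139 9.82391436454759
 handle 1 top z 46.79913731148636 y range -13.294419343966263 1.5065893717485321
clip_green 0.68 [ 3.1984  2.3653 13.1197]
green_grip 0.73 [-2.2867  1.0338 41.0265]
green_pads 0.57 [ -2.0984  -3.0925 -14.0723]
rim_mark 0.74 [ 0.1295 -3.0069 -1.5197]
tray 0.63 [0.7364 0.1737 0.0005]
tray 0.44 [0.5903 0.5224 0.002 ]
```

View pics/wrist11.png

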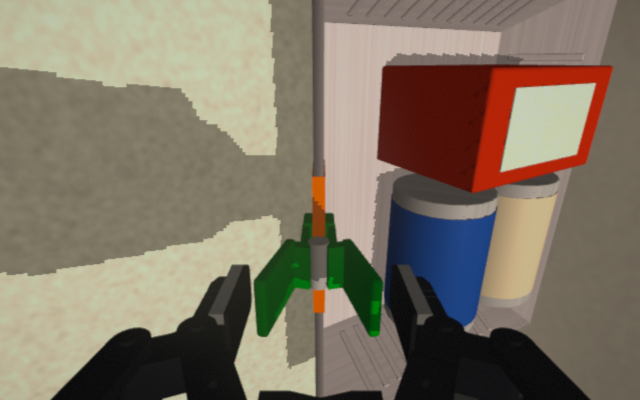

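View pics/side11_z.png

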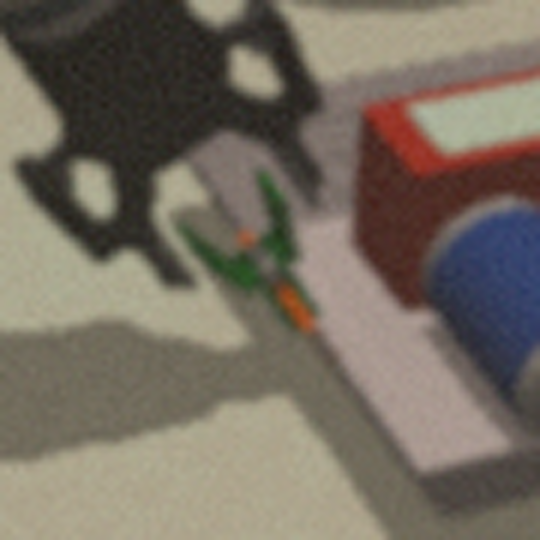

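Clip is on by itself at about 12 mm depth. Backing straight out.

Call:
play_rows([
  [-0.25,-0.01,0.43,0,0,0],
  [-0.5,-0.02,0.87,0,0,0],
  [-1,-0.04,1.73,0,0,0],
  [-1,-0.04,1.73,0,0,0],
  [-1.5,-0.06,2.6,0,0,0],
  [-1.5,-0.06,2.6,0,0,0],
  [-0.5,0,0.9,0,0,0],
  [0,0,0,0,0,0],
])

```text
time: 18.45
ee_pos: [0.5427, 0.1553, 0.1974]
ee_rot: [2.615, 0.039, 1.677]
contact_force: [0.1, 0.4, -0.8]
opening: 0.722
```

```bash
python3 f.py 12; python3 - <<'E'
from h import *
np.set_printoptions(precision=4,suppress=True)
c=vision.camera("scene"); save(c,"scene13")
for t in ["clip_red","clip_yellow","rail"]:
    for d in vision.place_of(c,t)[:3]: print(t,round(d["p"],2),w(c,d["point"]))
E
```

```text
18.45 [0.5427 0.1553 0.1974] 0.7218133033036971 [ 0.0598  0.3895 -0.8295]
wrist green(rim frame mm)
 [[-24.9772  -9.8901 -12.413 ]
 [-23.9175  -8.6114  -4.3091]
 [ -5.4578   4.0994  33.5618]
 [ 22.5578  15.2114  54.539 ]
 [ 23.5168  15.8846  56.0718]] 
orange
 [[ -5.2561 -38.9076 -70.9402]
 [ -0.8527  16.7993   2.7897]
 [  1.8046  40.9211   4.5555]]
 handle -1 top z 55.37529494601516 y range -9.738193256812343 15.835556622585637
 handle 1 top z 56.07175505877065 y range -9.308917560464248 15.884582359242213
clip_green 0.95 [-3.02   -0.4183 14.6213]
green_grip 0.9 [ 0.8691  1.446  46.5195]
green_pads 0.64 [ -0.8202  -4.4206 -14.2481]
rim_mark 0.8 [-5.0822 -0.5443  3.7879]
tray 0.88 [0.7341 0.1763 0.0027]
side green(rim frame mm)
 [[-21.7123 -13.0072  15.3634]
 [-21.326  -12.2239  15.7374]
 [-12.2465  -4.0234  22.0109]
 [ 19.3328   6.5916  51.3556]
 [ 19.648    9.2498  52.0839]] 
orange
 [[ -5.5324 -35.6567 -20.9003]
 [ -1.5597 -14.6248  -0.6543]
 [  3.1962  35.6681   4.4444]]
 handle -1 top z 52.08388367663928 y range -11.631762933625094 -3.8874450494526878
clip_green 0.56 [ 1.5474  0
[... 237 characters left out ...]
.7318 -11.6551 -15.0424]
 [  5.4091  -3.4254  25.3938]
 [ 24.2902   8.8295  50.3597]
 [ 26.4112  11.6475  52.2829]] 
orange
 [[ -3.5554 -38.8771 -29.8297]
 [  2.8368 -14.7871 -12.6906]
 [ 15.0019  38.3891  12.9642]]
 handle -1 top z 52.28291011441342 y range -10.32055200420944 11.647457494257418
 handle 1 top z 50.206992918802236 y range -12.207319488714843 4.73168986817033
clip_green 0.52 [ 0.6921  1.8069 15.3098]
green_grip 0.58 [-4.4883  4.7716 42.7476]
green_pads 0.58 [ -0.4022  -3.7277 -17.2107]
rim_mark 0.66 [ 0.7589 -2.6882 -0.7501]
clip_red 0.61 [ 0.5072 -0.303   0.1147]
clip_yellow 0.73 [ 0.4949 -0.3718  0.1147]
rail 0.84 [ 0.505  -0.3084  0.001 ]
rail 0.24 [ 0.5061 -0.3075  0.1117]
```

View pics/wrist12.png

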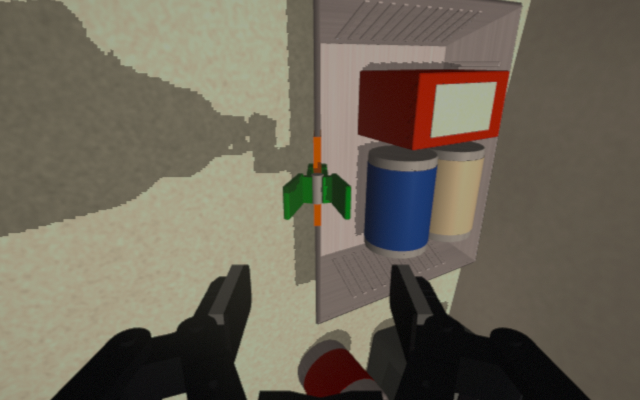

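View pics/side12_z.png

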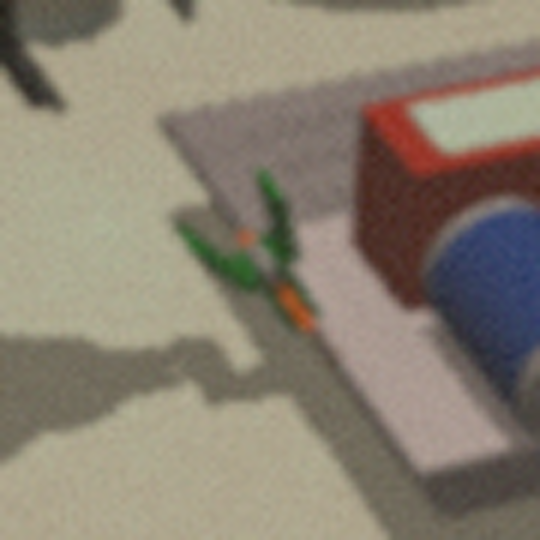

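View pics/scene13.png

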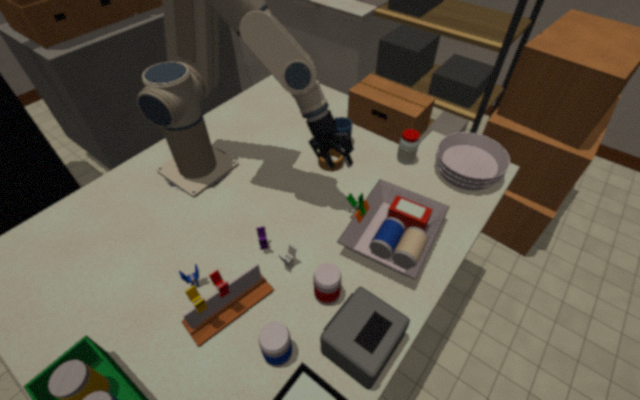

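The green clip sits upright to the wall, in the middle of the orange patch (wrist (318,190); patch rows 137–226). The tray, red clip and yellow clip have not moved.

```bash
python3 -c "
from h import *
print(r.finish_job())"
```

```text
the job is handed in; nothing more can be done
None
```

The green clip is off the rail and clipped onto the tray's near wall. It sits within about 2 mm of the middle of the orange patch and holds by itself with the gripper well clear. I handed the job in at about 18.7 s.

**Last checks**
- **Depth:** the clip's origin is about 12 mm up the wall from the edge. Separate estimates ran from about 10 to 15 mm, because the cameras disagree by 2–4 mm on where the rim edge is.
- **Angle:** the clip is turned about 2.5° within the wall plane. I did this on purpose, to keep joint 5 off its lower limit.
- **Tray:** it was found within a few mm of its first position, which is within measuring error.
- **Other clips:** red and yellow are still in place on the rail.

**What went wrong:** on the first push, joint 5 came down to its lower stop. It read 0.1085 against a stated 0.11, so that move fell short. I backed off, re-centred and pushed again, and joint 5 then stayed at about 0.14. I can't tell whether that brief reading counts as passing the range.

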